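Wind a barbecue timer past its top mark and set it to 45 minutes

ROBOT

A 7-joint arm with a two-finger parallel gripper is mounted at the origin on the work surface. World frame = base frame: x ahead of the robot, y to its left, z up, the work surface at z = 0. Lengths are in mm, angles in rad, forces in N, time in s.
With the tool pointing down it reaches from about 400 to 875 mm from the base axis. Payload 6.5 kg.
Tool frame: the origin (TCP) lies on the centre line of the jaws, within the pads' length; the fingertips stand 22 mm ahead of it and the grasp point (between the pads) lies 3 mm ahead of it; z points along the fingers, y is the line along which they close (so a half turn about z gives the same grasp; the last joint's range is limited). The gripper opens to 88 mm and grips with 3 to 60 N. Pads are 18 mm wide; open, the fingers measure 123 mm over their backs; the gripper's body (75 mm by 187 mm) begins 45 mm behind the grasp point.
Start: joints at [-1.208, 0.536, -0.004, 1.538, 0.003, 1.067, -0.071], TCP at [270.251, 591.147, 260.716] pointing down, gripper open.
Joint ranges: [-2.7, 2.7], [-0.37, 2.16], [-1.27, 1.26], [0.24, 2.4], [-1.31, 4.45], [0.19, 1.91], [-2.76, 2.76]. Speed limits (rad/s): [2.39, 2.39, 3.14, 3.14, 3.14, 3.14, 3.14].

INTERFACE

Orientations are given as a 3x3 rotation matrix whose columns are the frame's x, y, z axes.
In Python, from cell import arm gives the robot as it stands. Calls block until the motion is done:
- arm.move_to(position, orientation): joint-space move of the TCP to a pose.
- arm.move_l(position, ori=None, v=150): straight line of the TCP; ori=None keeps the orientation; v is the mean speed in mm/s.
- arm.movej(angles): joint-space move.
- arm.ungrasp() and arm.grasp(): open the fingers fully, or close them until they stop; the grip force is fixed at half the most.
- arm.hold(seconds).
- arm.inverse_kinematics(position, orientation): joint angles nearest the present ones, or None.
- arm.read_camera(name): name is "scene" or "side" or "wrist"; returns the picture (400x640x3 uint8, blue, green, red); there is no depth.
- arm.get_calibration(name): a dict with "fx", "fy", "cx", "cy" (pixels), "R" (3x3) and "t" (3): a world point X has camera coordinates R X + t; the wrist camera has in their place "mount" (4x4, takes a point from camera to tool coordinates, whose origin is the TCP and whose axes are the flange's). Camera axes: x right, y down, z forward; pixel columns grow to the right and rows downward; lengths in mm; the calibration is good to about 2 mm. A picture is of the moment at which its call begins: read the wrist's pose just before it. get_calibration takes no time and is no camera call.
A pose or a line that the arm cannot do raises arm.MotionError and nothing moves.
- arm.finish_job(): hands the job in; it is judged then, once.
Readings, each from a call of its own:
- arm.get_time(): time.
- arm.get_joint_pos(): joint angles.
- arm.get_joint_vel(): joint speeds.
- arm.get_tau(): joint torques, N m.
- arm.get_eef_pos(): TCP position.
- arm.get_tool_rot(): TCP orientation.
- arm.get_force(): force on the tool from outside, world axes, zero at the start.
- arm.get_ft_torque(): the same for the moment, N m.
- arm.get_width(): finger opening in mm.
- arm.get_gripper_force(): force on a finger pad.
Only numpy, scipy, OpenCV 4.12 (cv2) and the standard library are available. Lean on these libraries where they do the work, as an engineer would, in place of code of your own. Each camera call takes 0.05 s, during which the arm holds its last target. There are 200 camera calls.

TASK

Set the wind-up timer standing on the silicone trivet to 45 minutes the proper way: wind its dial clockwise until the pointer has passed the top (60-minute) mark, then turn it back to the 45-minute mark and let go. Nothing but the trivet's grip holds the case, so bear down on the dial while you twist, enough that the case neither turns nor slides along with it, but gently, for the clockwork is delicate. Leave everything else where it stands.

Things in the scene. Friction and masses are not known exactly. Their poses are not given: they have to be found in the camera images.
- timer: Case of a wind-up 60-minute timer: round steel drum, 84 mm diameter, 36 mm high, 0.28 to 0.41 kg, loose on the trivet on a rubber foot of 37 mm radius that gives 1 mm at 20 N. Origin: centre of its underside; z up; x to the zero mark. Without added push the case turns along with the dial; pushed down by the tool with 13 N or more it stands fast; more than 25 N of push would harm it.
- dial (a joint): Angle of the dial in rad, clockwise from above, 0 = pointer at the zero mark; 0.0873 rad (5 degrees) a minute: 45 minutes = 3.93, top mark (60) = 5.24, inner stop 5.55. Starts between 2.4 and 3.5 (27 to 40 minutes). Turns stiffly, about 0.16 N m winding up near the top and 0.07 N m turning back; stays where it is left.
- dial_grip (a point): On the dial's axis at the top face of the flat black dial disc (66 mm diameter), 40 mm above the underside of the case. A straight upright grip bar, 14 mm wide, 52 mm long, 18 mm high above this point, crosses the disc and turns with it; fingertips can stand on the disc on either side of the bar. x: along the bar to its pointer end (white line); z up.
- pointer (a point): Pointer tip: the end of the white line on the rim of the dial disc, 33 mm from the axis, at the disc's top face.
- zero_mark (a point): Zero mark (tick with a round spot) on the white ring of the case, 37 mm from the axis, 36 mm above its underside. Clockwise from it: a black tick every 5 minutes (25 degrees), long ones at 15, 30, 45 (225 degrees) and 60, the top mark (300 degrees, drawn as an arrow); the rest of the ring is blank. It also shows whether the case has turned.
- trivet: Grey silicone trivet, 190 x 190 x 8 mm, fixed on the teak board, flat on top; origin at the centre of its underside, 18 mm above the steel shelf; sides along x and y.
- cup: Bystander: small open steel sauce cup, 48 mm in diameter, 32 mm high, standing on a corner of the trivet. Origin: centre of its underside.
- press_a: Bystander: aluminium burger press, a disc 110 mm in diameter with a mushroom handle, 57 mm high. Origin: centre of its underside.
- press_b: Bystander: a second burger press, the same.
- caddy: Bystander: black plastic condiment caddy with four flip-top lids, 250 x 90 x 81 mm, long side along its x. Origin: centre of its underside.
- rack: Bystander: chrome rack with three slots of upright flat skewers, foot 100 x 85 mm, 268 mm high in all, fixed. Origin: centre of its underside.
- shaker: Bystander: steel seasoning shaker, 66 mm in diameter, 107 mm high. Origin: centre of its underside.
- spatula: Bystander: grill spatula with wooden handle, 240 mm long, lying flat along its x. Origin: under its middle.
Mind the look-alikes: they are no part of the job. Leave any blue, green or purple look-alike of the timer alone.

How it is judged (in metres and radians):
On the way, in this order (a step that is already met when the one before it is completed fails the run):
1. the dial is wound past the top mark (value of joint dial above 5.25 rad), for 0.1 s.
2. the dial is turned back to 45 minutes (value of joint dial between 3.796 and 4.058 rad), for 0.2 s.
At the end, for the whole second after the job is handed in: The pointer rests within 1.5 minutes (0.13 rad) of the 45-minute mark, with the case upright and at rest on the trivet and its zero mark within 15 mm of where it was (all of step 2 and angle between timer's own z axis and vertical below 0.05 rad and linear speed of timer below 0.01 m/s and z of timer in the frame of trivet between 0.005 and 0.011 m and distance of zero_mark from where it was at the start of the episode below 0.015 m); the robot touches nothing.
It fails at once if the timer is pushed down on the trivet with more than 32 N (its weight included) (contact force between timer and trivet above 32 N).
It fails at once if the case is turned or slid: its zero mark goes more than 15 mm from where it was (distance of zero_mark from where it was at the start of the episode above 0.015 m).
It fails at once if the case is tipped or lifted (angle between timer's own z axis and vertical above 0.15 rad or z of timer in the frame of trivet above 0.018 m).
It fails at once if another thing is pushed more than 20 mm away (distance of any of press_a, press_b, caddy, shaker, spatula, cup from where it was at the start of the episode above 0.02 m).
It also fails if it takes over 72 s, if anything falls off the work surface, if the arm or the gripper's body presses on something with over 40 N, if the wrist force passes 120 N, or if a joint passes its speed limit or range.

## Working session

There is one attempt and no reset: what is moved stays moved. The work goes in short steps, each a Python script; the robot and the scene stay as the last script left them, time stands still between calls to the robot, and variables do not carry over. Pictures are saved under pics/ and viewed, at most 10 in all, crops included, and the job is handed in when it is done.

```bash
ls; mkdir -p pics
python3 - <<'E'
from cell import arm
import cv2,numpy as np
a=arm.read_camera("scene");b=arm.read_camera("side")
cv2.imwrite("pics/scene.png",a);cv2.imwrite("pics/side.png",b)
print(arm.get_calibration("scene"),arm.get_calibration("side"),arm.get_calibration("wrist"),arm.get_tool_rot(),arm.get_time())
E
```

```text
pics
{'fx': 367.4455670926042, 'fy': 367.4455670926042, 'cx': 323.66159165358175, 'cy': 200.44553862704987, 'R': array([[-0.32662581,  0.94513778, -0.00549182],
       [ 0.73816944,  0.25146316, -0.62599693],
       [-0.59027236, -0.20852065, -0.77980618]]), 't': array([ 123.47014569, -332.81550332, 1349.5274285 ])} {'fx': 504.717909667913, 'fy': 504.717909667913, 'cx': 316.75486483992904, 'cy': 210.0672578226292, 'R': array([[-0.99241447, -0.12261692, -0.00886672],
       [-0.09068295,  0.77883317, -0.6206412 ],
       [ 0.08300681, -0.61512925, -0.78404457]]), 't': array([ 508.77346838,   70.84174931, 1603.34768577])} {'fx': 329.80626400116745, 'fy': 329.80626400116745, 'cx': 317.317871814148, 'cy': 199.32406652064842, 'mount': array([[ 7.13609780e-04, -9.56613464e-01, -2.91359180e-01,
         7.45171133e+01],
       [ 9.99999313e-01,  4.11652602e-04,  1.09767218e-03,
         3.12913142e-01],
       [-9.30109226e-04, -2.91359763e-01,  9.56613100e-01,
        -1.24781671e+02],
       [ 0.00000000e+00,  0.00000000e+00,  0.00000000e+00,
         1.00000000e+00]])} [[-9.09463098e-01  4.15784280e-01 -5.54008751e-04]
 [ 4.15784631e-01  9.09461863e-01 -1.50328037e-03]
 [-1.21190516e-04 -1.59752635e-03 -9.99998717e-01]] 0.1
```

View pics/scene.png

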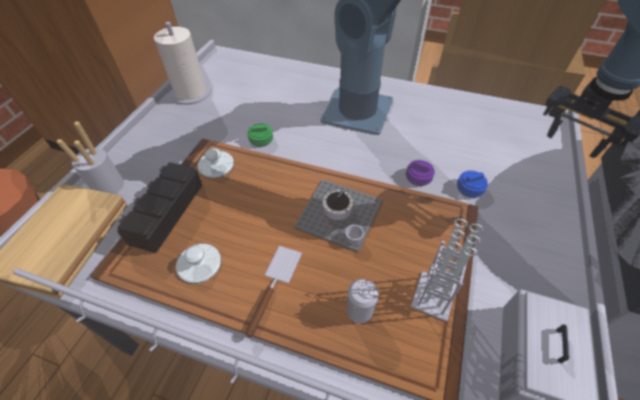

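View pics/side.png

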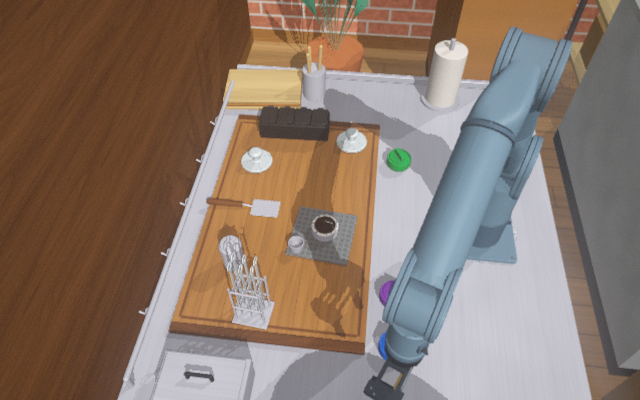

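The timer (steel drum, dark dial) is at about scene (338,202) and side (324,226), with the cup beside it at scene (355,234). I'll triangulate it and look from above with the wrist camera.

```bash
cat > h.py <<'E'
from cell import arm
import cv2,numpy as np
from scipy.spatial.transform import Rotation as Ro
def ray(name,uv,pose=None):
    c=arm.get_calibration(name)
    d=np.array([(uv[0]-c["cx"])/c["fx"],(uv[1]-c["cy"])/c["fy"],1.])
    if name=="wrist":
        p,R=pose; M=c["mount"]
        return np.array(p)+np.array(R)@M[:3,3], np.array(R)@M[:3,:3]@d
    return -c["R"].T@c["t"], c["R"].T@d
def tri(rays):
    A=0;b=0
    for o,d in rays:
        d=d/np.linalg.norm(d);P=np.eye(3)-np.outer(d,d);A=A+P;b=b+P@o
    return np.linalg.solve(A,b)
def atz(r,z): return r[0]+r[1]*(z-r[0][2])/r[1][2]
def down(a): # tool x at angle a, z down
    return np.array([[np.cos(a),np.sin(a),0],[np.sin(a),-np.cos(a),0],[0,0,-1.]])
def snap(n):
    p=np.array(arm.get_eef_pos());R=np.array(arm.get_tool_rot());im=arm.read_camera("wrist")
    cv2.imwrite(f"pics/{n}.png",im);np.savez(f"{n}.npz",p=p,R=R);return im
E
python3 - <<'E'
from h import *
r=[ray("scene",(338,201)),ray("side",(324,226))]
X=tri(r);print(X,atz(r[0],66),atz(r[1],66))
q=arm.get_joint_pos()
for a in np.arange(-3,3.2,.5):
    j=arm.inverse_kinematics([X[0],X[1],200],down(a)); print(round(a,2),None if j is None else np.round(j,2))
E
```

```text
[480.03538053  77.14127746  62.55991034] [482.42826719  77.63401481  66.        ] [479.87855824  80.01884807  66.        ]
-3.0 [-0.36  0.34  0.13  2.02 -0.06  0.78  1.52]
-2.5 [-0.26  0.34  0.01  2.02 -0.01  0.78  1.97]
-2.0 [-0.17  0.35 -0.1   2.01  0.05  0.78  2.42]
-1.5 [ 0.58  0.58 -1.07  1.97  0.63  0.96  2.4 ]
-1.0 [-1.07  0.58  1.1   2.06 -0.67  0.91 -2.17]
-0.5 [-1.07  0.58  1.1   2.06 -0.67  0.91 -1.67]
0.0 [-0.82  0.42  0.71  2.05 -0.37  0.81 -1.46]
0.5 [-0.73  0.39  0.59  2.04 -0.3   0.79 -1.03]
1.0 [-0.68  0.38  0.52  2.04 -0.26  0.79 -0.57]
1.5 [-0.61  0.37  0.44  2.04 -0.22  0.78 -0.11]
2.0 [-0.55  0.36  0.36  2.03 -0.17  0.78  0.34]
2.5 [-0.48  0.35  0.27  2.03 -0.13  0.78  0.8 ]
3.0 [-0.4   0.35  0.18  2.03 -0.09  0.78  1.26]
```

Run:
```python
from h import *
arm.move_to([480,78,260],down(2.5)); a=snap("w1")
arm.move_l([480,78,195]); b=snap("w2")
print(arm.get_force(),arm.get_ft_torque(),arm.get_time(),arm.get_eef_pos(),arm.get_width())
c=arm.get_calibration("wrist");M=c["mount"]
for n in("w1","w2"):
    d=np.load(n+".npz");P=d["R"].T@(np.array([480,78,66])-d["p"]);P=M[:3,:3].T@(P-M[:3,3]);print(c["fx"]*P[0]/P[2]+c["cx"],c["fy"]*P[1]/P[2]+c["cy"])
cv2.imwrite("pics/w12.png",np.hstack([a[:, 120:520],b[:,120:520]]))
```

```text
[-0.88920763  0.33768062  0.12165567] [-0.03090523  0.04648258 -0.02768436] 2.7833 [480.67172464  78.2254568  195.80292592] 88.40236372434106
315.33427434101714 178.31695148815808
315.9190216852281 195.85340739306517
```

View pics/w12.png

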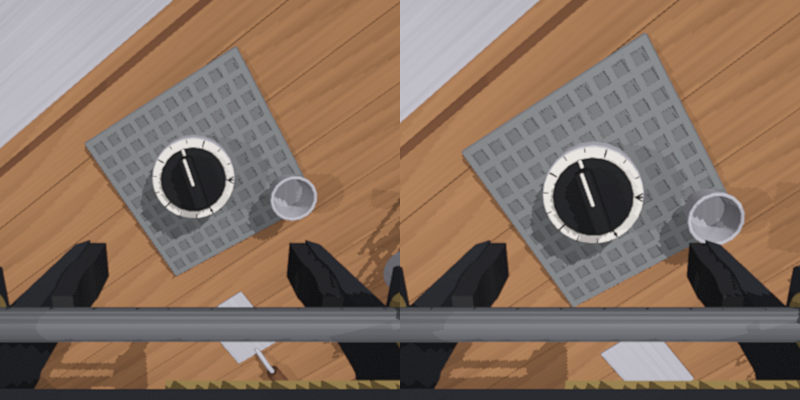

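Both views show the timer near (594,193) in the right half, with the white pointer line at its upper left and the cup to its right. I'll enlarge it to measure.

Run:
```python
import cv2,numpy as np
b=cv2.imread("pics/w2.png");c=b[135:255,250:390]
cv2.imwrite("pics/crop.png",cv2.resize(c,None,fx=5,fy=5,interpolation=cv2.INTER_CUBIC))
```

```text
(no output)
```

View pics/crop.png

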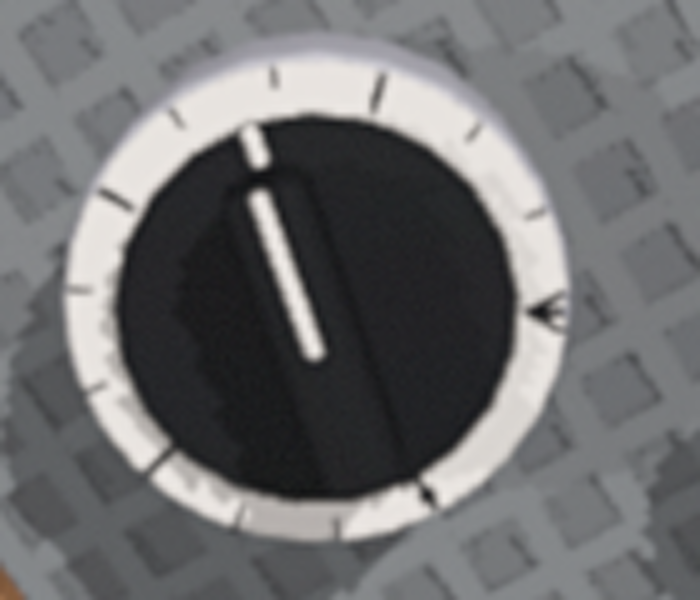

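The crop shows the zero spot at (428,495), the 60 arrow at (543,312), the 45 tick at (378,93) and the pointer tip at (250,128). That puts the dial at about 38 min (3.3 rad). Next I'll take a second view with the tool yawed differently, which cancels the mount calibration error, and compute the pose.

```bash
cat >> h.py <<'E'
def disc(im,uv,r=60):
    u,v=map(int,uv);g=cv2.cvtColor(im,cv2.COLOR_BGR2GRAY)
    m=(g<80).astype(np.uint8)
    w=np.zeros_like(m);cv2.circle(w,(u,v),r,1,-1)
    ys,xs=np.where((g>170)&(w>0))           # white ring
    m=np.zeros_like(m);m[ys,xs]=255
    m[v-12:v+12,u-12:u+12]=0
    # inner edge of ring: first bright pixel along rays
    pts=[]
    for t in np.linspace(0,2*np.pi,180,endpoint=False):
        rr=np.arange(20,r,.25);x=u+rr*np.cos(t);y=v+rr*np.sin(t)
        s=cv2.remap(g,x.astype(np.float32)[None],y.astype(np.float32)[None],cv2.INTER_LINEAR)[0].astype(float)
        k=np.where(s>115)[0]
        if len(k): pts.append((x[k[0]],y[k[0]]))
    pts=np.float32(pts)
    for _ in range(4):
        e=cv2.fitEllipse(pts);c=np.array(e[0]);A=np.deg2rad(e[2])
        d=(pts-c)@np.array([[np.cos(A),-np.sin(A)],[np.sin(A),np.cos(A)]])
        f=np.abs(np.hypot(d[:,0]/e[1][0]*2,d[:,1]/e[1][1]*2)-1)
        pts=pts[f<max(.03,np.median(f)*2.5)]
    return e,len(pts)
def proj(X,pose):
    c=arm.get_calibration("wrist");M=c["mount"];P=M[:3,:3].T@(pose[1].T@(np.array(X)-pose[0])-M[:3,3])
    return np.array([c["fx"]*P[0]/P[2]+c["cx"],c["fy"]*P[1]/P[2]+c["cy"]])
E
python3 - <<'E'
from h import *
arm.move_to([480,78,200],down(2.5-np.pi/2-.4)); snap("w3")
rays=[]
for n,uv in(("w1",(312,178)),("w2",(313,195)),("w3",None)):
    d=np.load(n+".npz");po=(d["p"],d["R"]);im=cv2.imread(f"pics/{n}.png")
    if uv is None: uv=proj([480,78,66],po)
    e,k=disc(im,uv,60 if n!="w1" else 45); r=ray("wrist",e[0],po);rays.append(r);print(n,uv,e,k,atz(r,66))
print(tri(rays),tri(rays[1:]))
d=np.load("w2.npz");po=(d["p"],d["R"])
f=lambda x,y,z:atz(ray("wrist",(250+(x+.5)/5-.5,135+(y+.5)/5-.5),po),z)
C=atz(rays[1],66)
ang=lambda P:np.arctan2(*(P-C)[[1,0]])
pt,z0,z45,z60=f(250,128,66),f(428,495,62),f(378,93,62),f(543,312,62)
bar=f(258,193,84)
print([ang(p) for p in(pt,z0,z45,z60,bar)],"dial",(ang(z0)-ang(pt))%(2*np.pi),np.hypot(*(pt-C)[:2]),np.hypot(*(z0-C)[:2]))
print(arm.get_joint_pos(),arm.get_time())
for a in (ang(pt),ang(pt)+np.pi):
  for x in (0,-.7,-1.4,-2.1,-2.3):
    j=arm.inverse_kinematics([C[0],C[1],100],down(a+x));print(a+x,None if j is None else np.round(j,2))
E
```

```text
w1 (312, 178) ((312.8441467285156, 179.1554412841797), (63.781455993652344, 65.13770294189453), 85.80522918701172) 165 [477.5618702   76.19739534  66.        ]
w2 (313, 195) ((312.6991882324219, 196.4636688232422), (77.70244598388672, 80.47334289550781), 87.9747314453125) 147 [477.35843152  76.26675489  66.        ]
w3 [316.97427792 196.52441164] ((320.39459228515625, 196.76303100585938), (75.77139282226562, 78.89092254638672), 90.27452087402344) 138 [481.24209468  75.483056    66.        ]
[479.17877476  74.6008544   57.61396533] [479.22306887  74.45594316  57.72771462]
[np.float64(2.8311065791066237), np.float64(-0.1332946418628733), np.float64(2.219328227231595), np.float64(0.886216803888948), np.float64(2.839011357175341)] dial 3.3187840862100892 31.03436051277606 38.70518985853824
[-0.85622763  0.43035279  0.75778372  2.04864685 -0.40617894  0.81322353
 -0.89947034] 4.35
2.8311065791066237 [-0.32  0.52  0.09  2.08 -0.08  0.54  1.09]
2.131106579106624 [-0.45  0.53  0.25  2.09 -0.24  0.55  0.53]
1.4311065791066238 [-0.57  0.55  0.4   2.1  -0.39  0.57 -0.03]
0.7311065791066236 [-0.69  0.59  0.56  2.1  -0.55  0.6  -0.58]
0.5311065791066238 [-0.72  0.6   0.6   2.1  -0.59  0.61 -0.74]
5.972699232696417 [-0.85  0.66  0.78  2.11 -0.77  0.68 -1.42]
5.272699232696417 [-0.95  0.75  0.94  2.11 -0.92  0.76 -1.99]
4.572699232696417 [-1.04  0.86  1.09  2.12 -1.07  0.88 -2.56]
3.872699232696417 [ 0.56  0.82 -1.08  2.03  0.96  0.91  1.24]
3.6726992326964174 [ 0.56  0.82 -1.08  2.03  0.96  0.91  1.04]
```

View pics/w3.png

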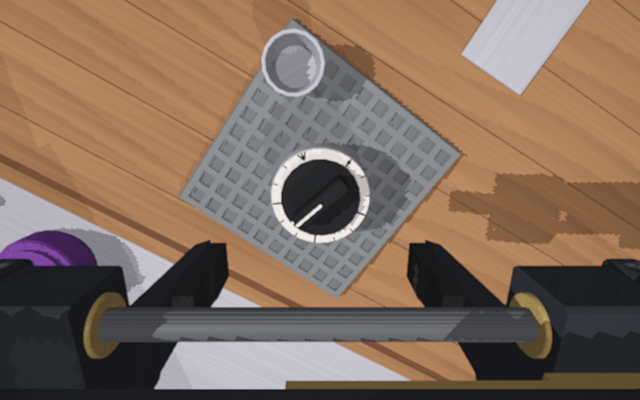

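The dial is at about 3.32 rad and the pointer bar direction is about 2.83 rad. In w3 the timer is at (320,197), the pointer at lower left (300,222) and the cup at (293,62). The two yaws disagree by about 4 mm, so I'll solve for the camera offset and then go down over the bar.

Run:
```python
from h import *
A=[];b=[]
for n,uv in(("w2",(312.70,196.46)),("w3",(320.39,196.76))):
    d=np.load(n+".npz");po=(d["p"],d["R"]);c=atz(ray("wrist",uv,po),66)[:2]
    A.append(np.hstack([np.eye(2),d["R"][:2,:2]]));b.append(c)
s=np.linalg.solve(np.vstack(A),np.hstack(b));C,e=s[:2],s[2:];print("C",C,"e",e)
arm.move_to([C[0],C[1],135],down(2.835))
snap("w4");d=np.load("w4.npz");po=(d["p"],d["R"]);im=cv2.imread("pics/w4.png")
uv=proj([*(C+d["R"][:2,:2]@e),66],po);E,k=disc(im,uv,80)
C4=atz(ray("wrist",E[0],po),66)[:2]-d["R"][:2,:2]@e
print(uv,E,k,"C4",C4,d["p"],arm.get_force(),arm.get_time(),arm.get_joint_pos())
np.save("C.npy",C4)
x,y=map(int,uv);cv2.imwrite("pics/w4c.png",cv2.resize(im[max(0,y-70):y+130,x-130:x+130],None,fx=2.5,fy=2.5))
```

```text
C [479.0401272   74.58917093] e [2.35423657 0.33889124]
[317.19683093 219.19512217] ((317.412109375, 221.1832733154297), (97.51290893554688, 103.32064819335938), 88.74073028564453) 158 C4 [480.34634838  74.31685652] [479.10166121  74.5305706  135.01693971] [0.02647086 0.03474618 0.37945703] 6.1417 [-0.34419345  0.45444243  0.11907738  2.06641679 -0.08900954  0.6253599
  1.09871689]
```

View pics/w4c.png

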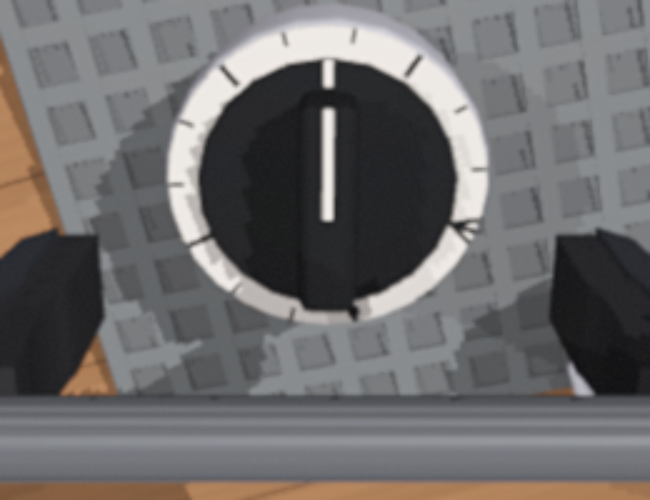

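The bar is upright in the tool view (pointer at (328,75), bar centred at u=328). The fingers are symmetric about it, so I'll descend to about 3 mm over the disc and close.

Run:
```python
from h import *
C=np.array([479.7,74.45])
arm.move_l([C[0],C[1],110],v=100)
arm.move_l([C[0],C[1],91.5],v=40);arm.hold(.2)
print(arm.get_eef_pos(),arm.get_force(),arm.get_time())
arm.grasp();arm.hold(.2)
f=np.array(arm.get_force());print(arm.get_width(),arm.get_gripper_force(),f,arm.get_ft_torque(),arm.get_eef_pos(),arm.get_time())
p=np.array([C[0],C[1],91.5])
for i in range(24):
    if f[2]>9: break
    p[2]-=.3;arm.move_l(p,v=10);arm.hold(.05);f=np.array(arm.get_force())
    print(round(p[2],2),np.round(arm.get_eef_pos(),2),np.round(f,1))
print(arm.get_time(),arm.get_joint_pos(),arm.get_tool_rot())
```

```text
[479.84190803  74.46842984  91.67496842] [ 0.90994358 -0.67529077 -0.34738412] 7.35
13.461107405424064 29.989769160747528 [0.25275995 0.10337374 0.77127996] [-0.00123113  0.0308587   0.00464086] [479.69124905  74.47024516  91.48380194] 8.6583
91.2 [479.74  74.51  91.33] [-0.6  0.2  2.8]
90.9 [479.76  74.48  91.15] [-1.4  0.7  5.9]
90.6 [479.81  74.5   91.03] [-1.8 -0.   8.1]
90.3 [479.85  74.47  90.89] [-2.4  0.6 11.1]
9.8583 [-0.32900862  0.53910466  0.1022399   2.0797292  -0.10459133  0.52715906
  1.1133965 ] [[-9.53343703e-01  3.01886940e-01  2.43839576e-04]
 [ 3.01886988e-01  9.53343700e-01  1.90590397e-04]
 [-1.74926172e-04  2.55310150e-04 -9.99999952e-01]]
```

```bash
cat >> h.py <<'E'
def yaw(): R=np.array(arm.get_tool_rot());return np.arctan2(R[1,0],R[0,0])
def press(p,a,tgt=18.,n=8):
    for i in range(n):
        f=np.array(arm.get_force())
        if abs(f[2]-tgt)<1.5: break
        p[2]-=np.clip((tgt-f[2])/12,-.3,.3);arm.move_l(p,down(a),v=20)
    return np.array(arm.get_force())
def turn(p,a,a1,step):
    t0=arm.get_time()
    while abs(a1-a)>1e-6:
        a+=np.clip(a1-a,-step,step);arm.move_l(p,down(a),v=50)
        f=press(p,a,n=3)
        print(round(arm.get_time(),2),"cmd",round(a,3),"yaw",round(yaw(),3),np.round(arm.get_eef_pos(),1),"f",np.round(f,1),"Tz",round(arm.get_ft_torque()[2],3),"w",round(arm.get_width(),1))
        if f[2]>24 or f[2]<12 or np.hypot(*f[:2])>15: print("GUARD");break
    return a
E
python3 - <<'E'
from h import *
p=np.array([479.7,74.45,90.3]);a=2.835
print(press(p,a),arm.get_time())
a=turn(p,a,a-.3,.1)
np.save("st.npy",[*p,a]);print(p,a)
E
```

```text
[-3.78277279 -0.7862969  17.48622646] 10.6083
10.86 cmd 2.735 yaw 2.734 [479.9  74.4  90.5] f [-4.   0.1 16.6] Tz -0.082 w 13.7
11.11 cmd 2.635 yaw 2.634 [479.9  74.4  90.5] f [-3.9 -0.5 17.4] Tz -0.052 w 13.6
11.36 cmd 2.535 yaw 2.534 [479.8  74.3  90.5] f [-4.7 -0.8 17. ] Tz -0.077 w 13.6
[479.7         74.45        89.50579457] 2.535
```

Run:
```python
from h import *
*p,a=np.load("st.npy");p=np.array(p)
a=turn(p,a,2.835-2.06,.1)
np.save("st.npy",[*p,a]);arm.hold(.2);im=snap("w5");print(arm.get_force(),arm.get_time())
cv2.imwrite("pics/w5c.png",cv2.resize(im[120:320,180:460],None,fx=2.8,fy=2.8,interpolation=cv2.INTER_CUBIC))
```

```text
11.61 cmd 2.435 yaw 2.434 [479.8  74.2  90.5] f [-4.7 -1.3 17. ] Tz 0.018 w 13.5
11.86 cmd 2.335 yaw 2.334 [479.7  74.2  90.5] f [-5.  -1.4 17.8] Tz -0.024 w 14.1
12.11 cmd 2.235 yaw 2.234 [479.7  74.1  90.5] f [-4.3 -1.1 17.4] Tz -0.079 w 13.7
12.36 cmd 2.135 yaw 2.134 [479.6  74.1  90.5] f [-5.5 -2.3 17.9] Tz -0.093 w 14.4
12.61 cmd 2.035 yaw 2.034 [479.6  74.1  90.4] f [-4.6 -1.8 17.9] Tz -0.018 w 13.8
12.86 cmd 1.935 yaw 1.934 [479.5  74.   90.4] f [-5.6 -2.1 18.2] Tz -0.042 w 13.9
13.11 cmd 1.835 yaw 1.834 [479.4  74.   90.4] f [-5.3 -1.2 18.1] Tz -0.057 w 14.0
13.61 cmd 1.735 yaw 1.734 [479.3  74.   90.5] f [-5.3 -1.4 18. ] Tz -0.07 w 14.0
13.86 cmd 1.635 yaw 1.634 [479.3  74.   90.5] f [-5.3 -1.5 17. ] Tz -0.098 w 13.3
14.11 cmd 1.535 yaw 1.534 [479.2  74.   90.5] f [-6.1 -1.7 17. ] Tz -0.028 w 13.6
14.36 cmd 1.435 yaw 1.434 [479.2  74.   90.5] f [-6.2 -1.7 18.6] Tz -0.043 w 13.6
14.61 cmd 1.335 yaw 1.334 [479.1  74.   90.4] f [-5.7 -1.2 18.3] Tz -0.068 w 13.9
14.86 cmd 1.235 yaw 1.234 [479.   74.   90.4] f [-6.2 -2.  17.5] Tz -0.05 w 13.8
15.11 cmd 1.135 yaw 1.134 [479.   74.   90.4] f [-6.4 -0.6 17.4] Tz -0.023 w 13.5
15.36 cmd 1.035 yaw 1.034 [478.9  74.1  90.4] f [-6.4 -1.1 19. ] Tz -0.072 w 14.0
15.61 cmd 0.935 yaw 0.934 [478.8  74.1  90.4] f [-6.1 -1.  18.1] Tz -0.042 w 13.7
15.86 cmd 0.835 yaw 0.834 [478.8  74.2  90.4] f [-5.9 -0.8 19.3] Tz -0.017 w 13.6
16.36 cmd 0.775 yaw 0.775 [478.8  74.2  90.5] f [-6.  -1.  17.5] Tz 0.025 w 13.8
[-6.85200465 -0.51595302 18.15283424] 16.6083
```

View pics/w5c.png

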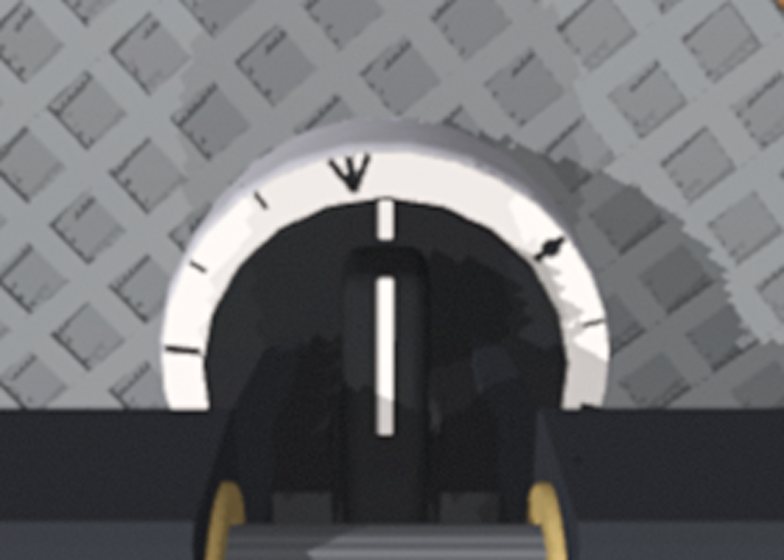

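The pointer (385,200) is past the arrow (353,190) by about 0.16 rad, so the dial reads about 5.38–5.40. The zero mark (549,248) shows the case has not turned. Now I'll turn back to 45.

Run:
```python
from h import *
*p,a=np.load("st.npy");p=np.array(p)
a=turn(p,a,2.230,.1)
np.save("st.npy",[*p,a]);arm.hold(.2);im=snap("w6");print(arm.get_force(),arm.get_time())
cv2.imwrite("pics/w6c.png",cv2.resize(im[120:320,180:460],None,fx=2.8,fy=2.8,interpolation=cv2.INTER_CUBIC))
```

```text
16.86 cmd 0.875 yaw 0.875 [478.8  74.1  90.5] f [-5.9 -0.6 17. ] Tz 0.175 w 13.6
17.11 cmd 0.975 yaw 0.975 [478.9  74.1  90.5] f [-5.5 -0.5 17.4] Tz 0.095 w 14.0
17.61 cmd 1.075 yaw 1.075 [478.9  74.   90.4] f [-5.7 -0.9 18.4] Tz 0.075 w 13.5
17.86 cmd 1.175 yaw 1.175 [479.   74.   90.5] f [-6.1 -0.2 17.7] Tz 0.179 w 13.8
18.11 cmd 1.275 yaw 1.275 [479.1  74.   90.5] f [-6.1 -1.2 17.2] Tz 0.158 w 13.8
18.36 cmd 1.375 yaw 1.375 [479.1  74.   90.5] f [-4.6 -1.8 18. ] Tz 0.154 w 14.1
18.61 cmd 1.475 yaw 1.475 [479.2  74.   90.5] f [-5.5 -1.6 17.5] Tz 0.19 w 13.8
18.86 cmd 1.575 yaw 1.575 [479.2  74.   90.5] f [-5.4 -1.  16.7] Tz 0.123 w 13.2
19.36 cmd 1.675 yaw 1.675 [479.3  74.   90.4] f [-5.7 -0.8 18.1] Tz 0.114 w 13.5
19.61 cmd 1.775 yaw 1.775 [479.4  74.   90.4] f [-4.8 -1.9 19.1] Tz 0.145 w 13.8
19.86 cmd 1.875 yaw 1.875 [479.4  74.   90.5] f [-4.5 -1.4 17.6] Tz 0.215 w 13.4
20.11 cmd 1.975 yaw 1.975 [479.5  74.   90.5] f [-4.8 -1.6 16.5] Tz 0.136 w 13.7
20.36 cmd 2.075 yaw 2.075 [479.6  74.1  90.5] f [-4.7 -0.8 17.9] Tz 0.143 w 13.7
20.86 cmd 2.175 yaw 2.175 [479.7  74.1  90.4] f [-5.1 -1.7 18.6] Tz 0.175 w 13.9
21.11 cmd 2.23 yaw 2.23 [479.7  74.1  90.4] f [-4.7 -1.8 18.6] Tz 0.051 w 13.8
[-4.196232   -2.38050418 18.72507742] 21.3583
```

View pics/w6c.png

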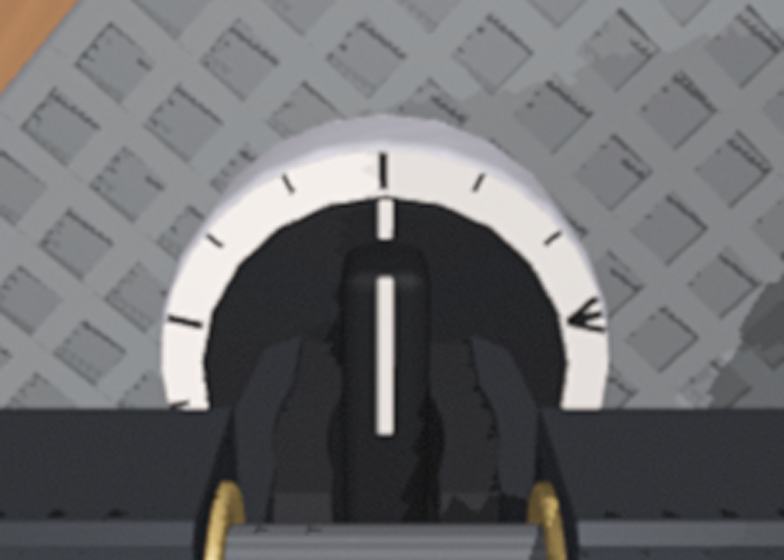

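The pointer (385,200) lines up with the long 45 tick (383,170). Next I'll unload, open, retreat and check.

Run:
```python
from h import *
*p,a=np.load("st.npy");p=np.array(p)
print(press(p,a,tgt=4.,n=10))
arm.ungrasp();print(arm.get_width(),arm.get_force())
q=np.array(arm.get_eef_pos());q[2]+=8;arm.move_l(q,down(a),v=40);q[2]=200;arm.move_l(q,down(a));arm.hold(.3)
im=snap("w7");print(arm.get_force(),arm.get_time(),arm.get_eef_pos())
d=np.load("w7.npz");u,v=map(int,proj([479.5,74.3,66],(d["p"],d["R"])))
cv2.imwrite("pics/w7c.png",cv2.resize(im[max(0,v-80):v+80,u-110:u+110],None,fx=3.5,fy=3.5,interpolation=cv2.INTER_CUBIC))
```

```text
[-1.38893247 -1.73061344  3.89309886]
88.1834882816169 [-0.2090522  -0.00214888 -0.12120614]
[-0.31626267 -0.15714118  0.00619858] 25.7917 [479.48060983  74.34343708 199.57023587]
```

View pics/w7c.png

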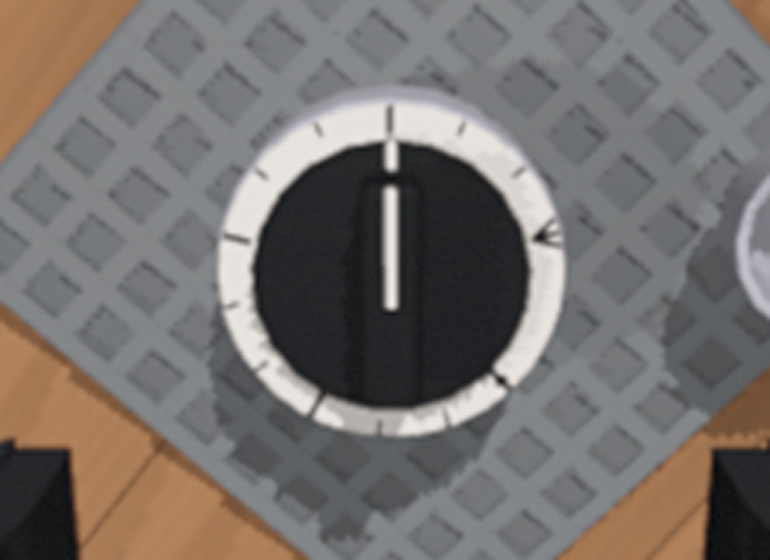

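The pointer (391,145) sits on the long 45 tick (390,118), the case stands where it was, and the gripper is clear.

```bash
python3 -c "
from cell import arm
print(arm.finish_job())"
```

```text
the job is handed in; nothing more can be done
None
```

I wound the timer past the 60 mark (to about 5.38 rad by the images), turned it back to the 45-minute mark and released it. The last picture before hand-in shows the pointer on the 45 tick and the case where it stood; finish_job gave no verdict.

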